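# Check sprung tweezers on the gap gauge

### The job

Take the long sprung tweezers off their wooden rest by the blue finger pads and bring the tips, still sprung well apart (over 12 mm), in under the middle of the bridge of the gap gauge from its open front, one tip over each red line and clear of the gauge. There squeeze the tweezers until the tips are 8 mm apart, like the lines, never pinching the tips shut, and hold that gap steady: finish while still holding them there. Do not knock the gauge or shift the lamp, tin, tape or jar.

Things in the scene. Friction and masses are not known exactly. Their poses are not given: they have to be found in the camera images.
- tweezers: Loose sprung steel tweezers, 80 g, 198 mm long, a blue finger pad outside each leg. Balances near the pads' middle. Origin: on the centre line, midway between the pads, at half height (49 mm above the bench at the start); x points from heel to tips, y to the left leg, z up. Flat pads, 40 mm long (x -20 to +20 mm) and 14 mm high (z -7 to +7 mm). The legs pivot at x = -90 mm; the tips are at x = +100 mm.
- leg_left (a joint): turn of the left leg about its pivot, rad: 0 sprung open, 0.047 at 8 mm tip gap, 0.067 shut. Relaxed, the pads measure 28.5 mm over their outsides at x = 0, at 14 mm tip gap 23 mm (there the pads are parallel), at 8 mm tip gap 20 mm; at 16 mm the tips meet
- leg_right (a joint): the same for the right leg; both move alike. A mm at the pads moves the tip gap 2.1 mm. Squeezing at the pads takes about 3 N to start and 8 N at 8 mm tip gap; contacts give a little, so the finger opening may have to be trimmed
- tip_left (a point): inner face of the left (y+) leg's tip end, at half height; the tip there is 2 mm thick and 5 mm high, the leg behind it 9 mm high. Relaxed, the tips are 26 mm apart
- tip_right (a point): the same on the right (y-) leg; the tip gap is the distance between these two points
- rest: fixed wooden rest, origin on the bench under its centre, x as the tweezers' x: base 190 x 56 mm, 16 mm thick, with two saddles 12 mm thick (at x = -72 and +58 mm) whose tops, 44 mm above the bench, carry the legs between cheeks that rise to 55 mm; free for fingers between the saddles. The tweezers lift straight up out of it
- gauge: fixed gap gauge, origin on the bench under the centre of its aluminium plate (100 x 84 mm, 16 mm thick). x is the way the tips go in; its open front is at -x. Two red lines, 8 mm apart (y = +4 and -4 mm), run along x. At x = +30 mm a dark steel bridge, 28 mm deep along x, spans the plate: 60 mm clear between its posts, underside 63 mm above the bench; a black loupe on it rises to 90 mm
- marks (a point): the point on the plate's top (16 mm above the bench) midway between the red lines, under the middle of the bridge; axes as the gauge's. The tips end up above this point
- spirit_lamp: small round glass spirit lamp with a brass cap, 69 mm wide, 74 mm tall; loose bystander, origin under its centre
- gold_tin: round brass-coloured open tin, 67 mm wide, 20 mm tall; loose bystander, origin under its centre
- tape_roll: roll of cream masking tape lying flat, 104 mm wide, 25 mm tall; loose bystander, origin under its centre
- pickle_jar: white lidded plastic jar, 64 mm wide, 97 mm tall; loose bystander, origin under its centre

How it is judged:
By the outcome, as a careful person would: the job done as asked, in the order asked, and still so for the second after the job is handed in, while the arm keeps its last pose, push and grip.
It also fails if it takes over 43 s, if anything falls off the work surface, if the arm or the gripper's body presses on something with over 40 N, if the wrist force passes 120 N, or if a joint passes its speed limit or range.

### The arm

A 6-joint arm with a two-finger parallel gripper is mounted at the origin on a cart in front of the work surface, level with it; the furniture and walls round the work are solid. World frame = base frame: x ahead of the robot, y to its left, z up, the work surface at z = 0. Lengths are in mm, angles in rad, forces in N, time in s.
With the tool pointing down it reaches from about 375 to 925 mm from the base axis. Payload 5.7 kg.
Tool frame: the origin (TCP) lies on the centre line of the jaws, within the pads' length; the fingertips stand 17 mm ahead of it and the grasp point (between the pads) lies 2 mm behind it; z points along the fingers, y is the direction in which the jaws open and shut (so a half turn about z gives the same grasp; the last joint's range is limited). The gripper opens to 88 mm and grips with 3 to 60 N. Pads are 20 mm wide; open, the fingers measure 115 mm over their backs; the gripper's body (75 mm by 178 mm) begins 61 mm behind the grasp point.
Start: joints at [-1.36, 0.359, 1.51, -0, 1.272, -0.115], TCP at [192.024, -568.411, 239.623] pointing down, gripper open.
Joint ranges: [-2.97, 2.97], [-1.01, 2.36], [0.21, 2.38], [-0.96, 4.11], [0.2, 2.71], [-2.98, 2.98]. Speed limits (rad/s): [2.39, 2.39, 3.14, 3.14, 3.14, 3.14].

### API

Orientations are given as [roll, pitch, yaw] about the fixed x, y, z axes, in that order (R = Rz(yaw) Ry(pitch) Rx(roll)).
In Python, from plant import arm, viewer gives the robot as it stands. Calls block until the motion is done:
- arm.goto(position, orientation): joint-space move of the TCP to a pose.
- arm.movel(position, ori=None, speed=150, guard=None): straight line of the TCP; ori=None keeps the orientation; speed is the mean speed in mm/s. With guard (N) it stops when the force on the tool has changed by that much, and returns True; else False.
- arm.goto_joints(angles): joint-space move.
- arm.let_go() and arm.close(newtons=None): open the fingers fully, or close them until they stop; newtons is the grip in N (None keeps the last).
- arm.hold(seconds).
- arm.solve_ik(position, orientation): joint angles nearest the present ones, or None.
- arm.read_state(): the state.
- viewer.snapshot(name): name is "side" or "top"; returns a dict with "img" (400x640x3 uint8, blue, green, red), "intrinsics" (3x3 intrinsics, pixels), "k1" (the pictures are not rectified: a ray, as slopes to the right and down, at radius r is drawn at 1 + k1 r^2 times it, then the intrinsics apply), "R" (3x3) and "t" (3): a world point X has camera coordinates R X + t. Camera axes: x right, y down, z forward; pixel columns grow to the right and rows downward; lengths in mm; the calibration is good to about 2 mm. A picture is of the moment at which its call begins. There is no depth.
A pose or a line that the arm cannot do raises arm.IKError and nothing moves.
- arm.job_done(): hands the job in, once; it reports no verdict.
Trained networks look in the newest picture that a camera, given by its name, has taken for a name from the list of things; names that differ only in an ending like _2 or _b are one class to them, and where a whole thing is asked for, a point or a joint stands for the part that bears it (a point fixed in the world has none). Each returns a list of dicts, best first, with "conf" (0 to 1); they miss things now and then, are a little off and sometimes report something else, mostly with a low value. They report only what shows in the picture. A call takes as long as a camera call.
- viewer.look_for(camera, thing): "position" ([x, y, z] in mm, in the coordinates of the camera as it stood for that picture, good to about 4 mm: the middle of the surface that is visible of it).
The state is a dict: "clock": time; "joint_pos": joint angles; "joint_vel": joint speeds; "effort": joint torques, N m; "tcp_pos": TCP position; "tcp_rot": TCP orientation; "contact_force": force on the tool from outside, world axes, zero at the start; "torque": the same for the moment, N m; "finger_gap": finger opening in mm.
Only numpy, scipy, OpenCV 4.12 (cv2) and the standard library are available. Lean on these libraries where they do the work, as an engineer would, in place of code of your own. Each camera call takes 0.05 s, during which the arm holds its last target. There are 200 camera calls.

## Working session

There is one attempt and no reset: what is moved stays moved. The work goes in short steps, each a Python script; the robot and the scene stay as the last script left them, time stands still between calls to the robot, and variables do not carry over. Pictures are saved under pics/ and viewed, about 8 in all and at most 12, crops included, and the job is handed in when it is done.

```bash
ls; mkdir -p pics
cat > h.py <<'E'
import numpy as np, cv2
from plant import arm, viewer
def snap(c,fn=None):
    s=viewer.snapshot(c)
    if fn: cv2.imwrite('pics/'+fn,s['img'])
    return s
def w(s,p): return np.array(s['R']).T@(np.array(p)-np.array(s['t']))
def proj(s,X):
    c=np.array(s['R'])@np.array(X,float)+np.array(s['t']); a=c[:2]/c[2]
    a=a*(1+s['k1']*(a@a)); K=np.array(s['intrinsics']); return (K@[a[0],a[1],1])[:2]
def ray(s,uv):
    K=np.array(s['intrinsics']); d=np.linalg.solve(K,[uv[0],uv[1],1])[:2]; a=d.copy()
    for _ in range(20): a=d/(1+s['k1']*(a@a))
    R=np.array(s['R']); return -R.T@np.array(s['t']), R.T@np.array([a[0],a[1],1])
def atz(s,uv,z):
    o,d=ray(s,uv); return o+d*(z-o[2])/d[2]
E
python3 - <<'E'
from h import *
for c in ['top','side']:
    s=snap(c,c+'1.png')
    print(c,np.round(-np.array(s['R']).T@s['t']),s['k1'],np.round(s['intrinsics'],1).tolist())
    for t in ['tweezers','leg_left','tip_left','rest','gauge','spirit_lamp','gold_tin','tape_roll','pickle_jar']:
        for d in viewer.look_for(c,t)[:2]: 
            X=w(s,d['position']); print(c,t,round(d['conf'],2),np.round(X),np.round(proj(s,X)))
print(arm.read_state())
E
```

```text
pics
top [ 495.  143. 1062.] -0.09393843485369603 [[469.0, 0.0, 317.0], [0.0, 469.0, 196.3], [0.0, 0.0, 1.0]]
top tweezers 0.82 [531.  -8.  55.] [387. 221.]
top tip_left 0.53 [544.   3.  49.] [382. 215.]
top rest 0.95 [538.  -2.  16.] [382. 218.]
top rest 0.26 [533. -12.  54.] [389. 220.]
top gauge 0.59 [570. 339.  14.] [230. 207.]
top spirit_lamp 0.78 [600. 119.  14.] [328. 192.]
top gold_tin 0.82 [520. 127.   1.] [324. 228.]
top tape_roll 0.72 [700. 191.  22.] [295. 148.]
top pickle_jar 0.95 [714.  79.  90.] [346. 134.]
side [454. 784. 579.] 0.027854994306169414 [[369.1, 0.0, 315.0], [0.0, 369.1, 200.0], [0.0, 0.0, 1.0]]
side tweezers 0.88 [533.  -4.  49.] [349. 179.]
side leg_left 0.6 [542.  10.  46.] [344. 182.]
side tip_left 0.55 [537.   4.  46.] [347. 181.]
side rest 0.9 [539.   9.  16.] [345. 191.]
side gauge 0.92 [579. 355.  15.] [294. 294.]
side gauge 0.68 [530.  -1.  47.] [350. 180.]
side spirit_lamp 0.7 [600. 127.  10.] [311. 218.]
side gold_tin 0.93 [521. 125.   9.] [344. 223.]
side tape_roll 0.59 [687. 208.  23.] [265. 230.]
side pickle_jar 0.71 [703.  96.  65.] [273. 186.]
{'clock': 1.0, 'joint_pos': array([-1.36011448e+00,  3.58801582e-01,  1.51040578e+00, -5.80504967e-06,
        1.27250162e+00, -1.15092537e-01]), 'joint_vel': array([-0.00025618, -0.00080199,  0.00310948,  0.00102639, -0.00069582,
       -0.00162786]), 'effort': array([-1.39681120e-03, -5.15345585e+01, -2.71137768e+01,  6.71042176e-02,
        2.45833083e-02, -1.69958349e-05]), 'tcp_pos': array([ 192.01340076, -568.4100562 ,  239.61962803]), 'tcp_rot': array([-3.14147646e+00, -7.84709039e-06,  3.25776086e-01]), 'contact_force': array([-0.14164556, -0.02774304,  0.25080751]), 'torque': array([0.00265361, 0.05092452, 0.04828097]), 'finger_gap': 87.65029669745368}
```

Run:
```python
import cv2
a=cv2.imread('pics/top1.png'); b=cv2.resize(a[100:290,170:436],None,fx=3,fy=3,interpolation=cv2.INTER_CUBIC); cv2.imwrite('pics/topc.png',b); print(b.shape)
a=cv2.imread('pics/side1.png'); b=cv2.resize(a[130:330,200:420],None,fx=3,fy=3,interpolation=cv2.INTER_CUBIC); cv2.imwrite('pics/sidec.png',b); print(b.shape)
```

```text
(570, 798, 3)
(600, 660, 3)
```

View pics/topc.png

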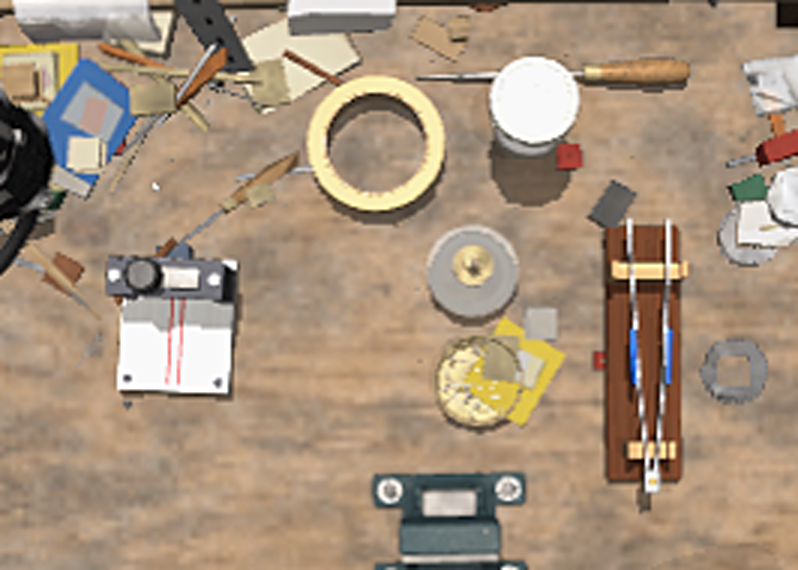

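View pics/sidec.png

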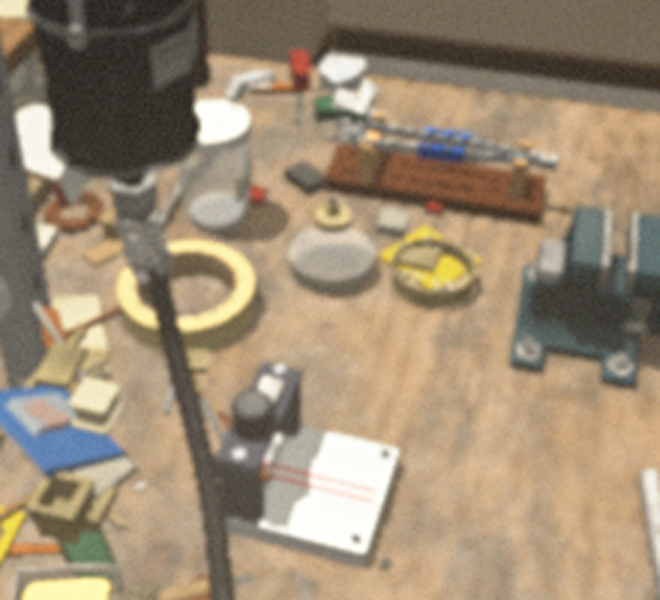

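```bash
cat > meas.py <<'E'
from h import *
def blobs(s,m,z,name,amin=3):
    n,l,st,c=cv2.connectedComponentsWithStats(m.astype(np.uint8))
    for i in range(1,n):
        if st[i,4]>=amin: print(name,st[i].tolist(),np.round(c[i],1),np.round(atz(s,c[i],z),1))
if __name__=='__main__':
  for c in ['top','side']:
    s=snap(c); im=s['img'].astype(int); b,g,r=im[...,0],im[...,1],im[...,2]
    U,V=np.meshgrid(range(640),range(400))
    pt=proj(s,[535,-4,55]); pg=proj(s,[570,345,16])
    mb=(b>r+50)&(b>g+25)&(np.hypot(U-pt[0],V-pt[1])<40)
    blobs(s,mb,54,c+' blue')
    mr=(r>g+25)&(r>b+20)&(np.hypot(U-pg[0],V-pg[1])<28)
    blobs(s,mr,16,c+' red')
    ys,xs=np.nonzero(mr); P=np.array([atz(s,(x,y),16)[:2] for x,y in zip(xs,ys)])
    wt=(r-g)[ys,xs].astype(float); m=(P*wt[:,None]).sum(0)/wt.sum(); print('red c',m, 'x range',P[:,0].min(),P[:,0].max())
    q=np.polyfit(P[:,0],P[:,1],1,w=wt); print('red slope',q)
    cr=im.astype(np.uint8)
    if c=='top': 
        y0,x0=int(pg[1])-35,int(pg[0])-35
        z1=cv2.resize(cr[y0:y0+70,x0:x0+70],(560,560),interpolation=cv2.INTER_CUBIC); cv2.imwrite('pics/g.png',z1); print('crop',x0,y0)
E
python3 meas.py
```

```text
top blue [380, 209, 3, 19, 37] [380.6 218.2] [536.9   6.8  54. ]
top blue [392, 210, 2, 18, 36] [392.5 218.5] [535.9 -18.9  54. ]
top red [221, 179, 9, 7, 22] [224.9 182.2] [625.6 350.   16. ]
top red [232, 180, 5, 2, 7] [233.9 180.4] [629.2 329.6  16. ]
top red [201, 193, 10, 35, 138] [206.3 211. ] [561.2 391.9  16. ]
top red [225, 199, 3, 29, 36] [226.1 213.2] [555.5 347.   16. ]
top red [229, 199, 3, 30, 40] [229.8 212.2] [557.8 338.7  16. ]
top red [200, 202, 4, 6, 12] [201.7 204.8] [575.4 402.5  16. ]
top red [248, 205, 8, 21, 80] [251.  213.9] [553.2 291.1  16. ]
top red [200, 209, 3, 2, 4] [201.2 209.5] [564.8 403.4  16. ]
top red [218, 232, 9, 3, 19] [221.8 232.9] [511.5 356.8  16. ]
top red [228, 233, 9, 2, 13] [231.7 233.5] [510.1 334.6  16. ]
red c [559.99620075 350.86051222] x range 508.8483501088859 632.69191561656
red slope [8.66731156e-02 2.99796420e+02]
crop 192 171
side blue [342, 173, 3, 1, 3] [343. 173.] [550.2 -18.   54. ]
side blue [348, 174, 3, 1, 3] [349. 174.] [534.3 -17.2  54. ]
side blue [354, 174, 2, 2, 3] [354.7 174.7] [519.6 -17.8  54. ]
side blue [343, 178, 5, 3, 14] [345.1 179.1] [540.3   8.4  54. ]
side blue [350, 179, 5, 3, 11] [352. 180.] [522.8   8.2  54. ]
side red [306, 265, 19, 12, 78] [314.8 270.7] [554.1 291.5  16. ]
side red [287, 284, 17, 9, 63] [294.3 287.5] [582.8 342.   16. ]
side red [285, 311, 23, 7, 76] [295.6 314.9] [564.6 400.4  16. ]
red c [566.50498316 345.07980921] x range 533.4479923132903 598.8109418984454
red slope [ 0.56965239 22.90341693]
```

View pics/top1.png

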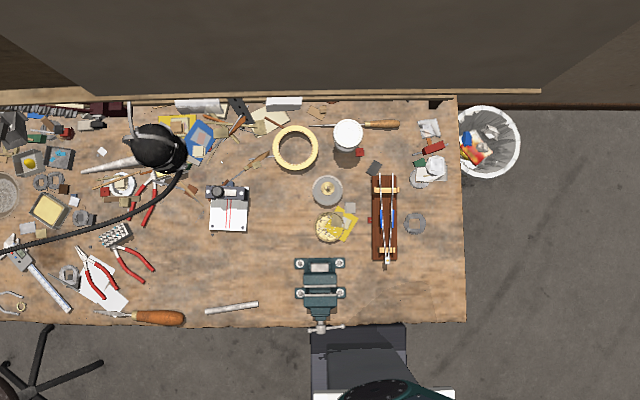

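View pics/g.png

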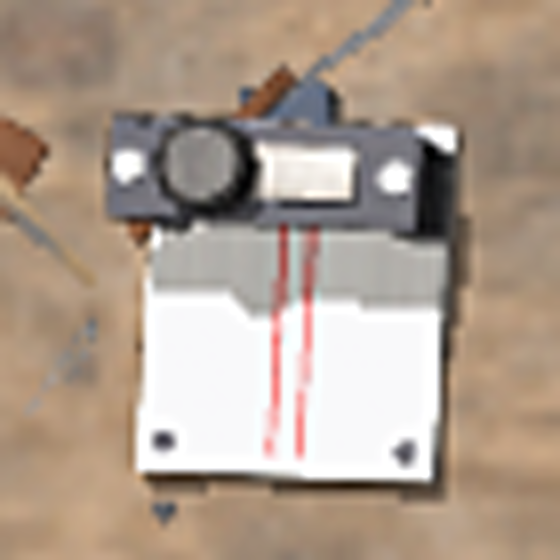

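Run:
```python
from h import *
from scipy.optimize import least_squares
s=snap('top'); 
f=lambda u,v:((u+.5)/8-.5+192,(v+.5)/8-.5+171)
pts=[((138,470),(-50,42)),((435,482),(-50,-42)),((457,128),(50,-42))]
L=[((285,228),4),((268,455),4),((314,228),-4),((298,455),-4)]
def G(p,x,y,z=16):
    c,n=np.cos(p[2]),np.sin(p[2]); return [p[0]+c*x-n*y,p[1]+n*x+c*y,z]
W=[atz(s,f(*p),16) for p,_ in pts]; WL=[atz(s,f(*p),16) for p,_ in L]
def loc(p,X):
    c,n=np.cos(p[2]),np.sin(p[2]); d=X[:2]-p[:2]; return np.array([c*d[0]+n*d[1],-n*d[0]+c*d[1]])
def res(p):
    r=[]
    for X,(_,m) in zip(W,pts): r+=list(loc(p,X)-m)
    for X,(_,y) in zip(WL,L): r.append(2*(loc(p,X)[1]-y))
    return r
o=least_squares(res,[560,343,-.05]); p=o.x; print('gauge',p,np.round(o.fun,1)); print('marks',G(p,30,0))
np.save('gauge.npy',p)
h=atz(s,(170+652.5/3-.5,100+485/3-.5),52); t=atz(s,(170+649.5/3-.5,100+222/3-.5),51); print('heel',h,'tips',t,'len',np.linalg.norm(t-h),'yaw',np.arctan2(t[1]-h[1],t[0]-h[0]))
ss=snap('side')
for z in (16,): 
  for q in [(-50,42),(-50,-42),(16,4),(-40,4),(16,-4),(-40,-4),(50,-42)]: print(q,np.round((proj(ss,G(p,*q))-[200,130])*3),end=' ')
def tri(a,b):
    o1,d1=ray(s,a);o2,d2=ray(ss,b); A=np.stack([d1,-d2],1); k=np.linalg.lstsq(A,o2-o1,rcond=None)[0]; return o1+d1*k[0],o2+d2*k[1]
print('\nlamp',tri((158,148),(240,160)))
arm.let_go() if False else None
for pos,yw in [((535,-6,150),0),((535,-6,47),0),((G(p,-70,0)[0],G(p,-70,0)[1],40),p[2])]:
  for k in (yw,yw+np.pi,yw-np.pi): 
    q=arm.solve_ik(list(pos),[np.pi,0,k]); print(pos,k,None if q is None else np.round(q,2))
```

```text
gauge [ 5.67742109e+02  3.41920925e+02 -6.85778534e-02] [-0.6 -1.1  0.6 -0.8 -0.  -0.5  0.2  1.1 -0.2  0.2]
marks [np.float64(597.6715930767217), np.float64(339.8652020910287), 16]
heel [444.77259482  -4.76374369  52.        ] tips [634.255915    -8.23192909  51.        ] len 189.5176955753509 yaw -0.018301337473088066
(-50, 42) [364. 551.] (-50, -42) [399. 446.] (16, 4) [280. 476.] (-40, 4) [365. 497.] (16, -4) [284. 466.] (-40, -4) [368. 487.] (50, -42) [255. 411.] 
lamp (array([644.65964   , 397.99520974, 324.77442293]), array([637.71565522, 396.068983  , 322.69896218]))
(535, -6, 150) 0 [-0.14  0.37  1.75 -0.    1.02  1.43]
(535, -6, 150) 3.141592653589793 [-0.14  0.37  1.75  0.    1.02 -1.71]
(535, -6, 150) -3.141592653589793 [-0.14  0.37  1.75  0.    1.02 -1.71]
(535, -6, 47) 0 [-0.14  0.52  1.84 -0.    0.79  1.43]
(535, -6, 47) 3.141592653589793 [-0.14  0.52  1.84  0.    0.79 -1.71]
(535, -6, 47) -3.141592653589793 [-0.14  0.52  1.84  0.    0.79 -1.71]
(np.float64(497.90664703362006), np.float64(346.71761341967914), 40) -0.06857785336374066 [ 0.49  0.6   1.68 -0.    0.87  2.13]
(np.float64(497.90664703362006), np.float64(346.71761341967914), 40) 3.0730148002260527 [ 0.49  0.6   1.68  0.    0.87 -1.01]
(np.float64(497.90664703362006), np.float64(346.71761341967914), 40) -3.2101705069535336 [ 0.49  0.6   1.68  0.    0.87 -1.01]
```

Run:
```python
from h import *
O=[np.pi,0,np.pi-0.018]
arm.goto([536,-6,150],O)
print(arm.read_state()['clock'])
print(arm.movel([536,-6,47],speed=100,guard=8))
def st(m):
    r=arm.read_state(); print(m,round(r['clock'],2),np.round(r['tcp_pos'],1),np.round(r['tcp_rot'],3),np.round(r['contact_force'],1),np.round(r['torque'],2),round(r['finger_gap'],2))
st('down')
arm.close(3); st('3N'); arm.hold(.3); st('3N')
arm.close(5); arm.hold(.3); st('5N')
snap('side','s2.png'); a=cv2.imread('pics/s2.png'); cv2.imwrite('pics/s2c.png',cv2.resize(a[90:220,270:430],None,fx=4,fy=4,interpolation=cv2.INTER_CUBIC))
```

```text
3.5667
False
down 4.75 [536.5  -6.1  47.5] [-3.141e+00  1.000e-03  3.124e+00] [-0.6  0.6  0.3] [ 0.03 -0.16  0.02] 87.76
3N 5.69 [536.  -6.  47.] [-3.142 -0.     3.124] [ 0.1 -0.5  0.3] [ 0.04 -0.18  0.  ] 28.69
3N 5.99 [536.  -6.  47.] [-3.142 -0.     3.124] [ 0.7  0.8 -0.2] [ 0.04 -0.09  0.08] 28.5
5N 6.52 [536.  -6.  47.] [ 3.142 -0.     3.124] [ 1.1 -1.4 -0.8] [ 0.1  -0.16  0.05] 24.06
```

View pics/s2c.png

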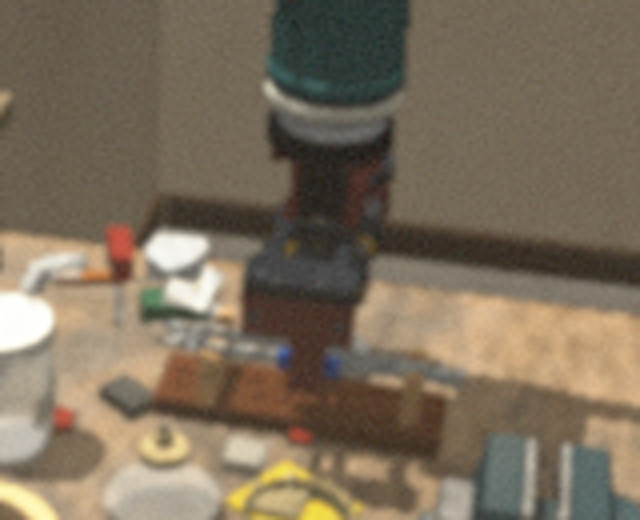

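```bash
cat >> h.py <<'E'
def st(m):
    r=arm.read_state(); print(m,round(r['clock'],2),np.round(r['tcp_pos'],1),np.round(r['tcp_rot'],3),np.round(r['contact_force'],1),np.round(r['torque'],2),round(r['finger_gap'],2))
def G(x,y,z):
    p=np.load('gauge.npy'); c,n=np.cos(p[2]),np.sin(p[2]); return [p[0]+c*x-n*y,p[1]+n*x+c*y,z]
E
python3 - <<'E'
from h import *
O=[np.pi,0,np.pi+np.load('gauge.npy')[2]]
arm.movel([536,-6,80],speed=60); st('up')
arm.movel([536,-6,200],speed=150); st('up')
arm.movel(G(-150,0,200),O,speed=130); st('over')
arm.movel(G(-150,0,90),speed=130); arm.hold(.2); st('front')
for c,X in (('top',G(-50,0,60)),('side',G(-50,0,60))):
    s=snap(c,c+'3.png'); u,v=proj(s,X).astype(int); h=32 if c=='top' else 45
    cv2.imwrite(f'pics/{c}3c.png',cv2.resize(s['img'][v-h:v+h,u-h:u+h],(576,576),interpolation=cv2.INTER_CUBIC)); print(c,u-h,v-h,576/2/h)
    for d in viewer.look_for(c,'tweezers')[:2]: print(d['conf'],w(s,d['position']))
E
```

```text
up 7.27 [536.   -6.   80.2] [-3.142  0.     3.124] [ 0.   0.1 -1.9] [ 0.04 -0.15  0.01] 24.31
up 8.22 [535.3  -5.9 199.1] [ 3.141e+00 -2.000e-03  3.124e+00] [ 0.1  0.3 -0.4] [ 0.06 -0.12 -0.02] 24.48
over 11.27 [418.2 351.9 200. ] [-3.142  0.     3.073] [-0.1 -0.7 -0.8] [ 0.08 -0.13 -0.03] 24.57
front 12.47 [418.6 352.6  90.8] [3.141e+00 1.000e-03 3.073e+00] [ 0.8  0.2 -0.8] [-0.01 -0.13 -0.02] 24.69
top 190 197 9.0
side 283 234 6.4
0.86 [372.51227229 355.40576356  94.33006827]
```

View pics/top3c.png

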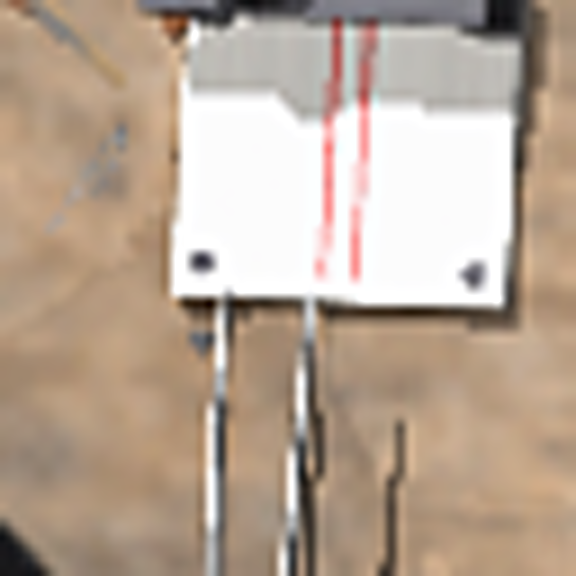

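View pics/side3c.png

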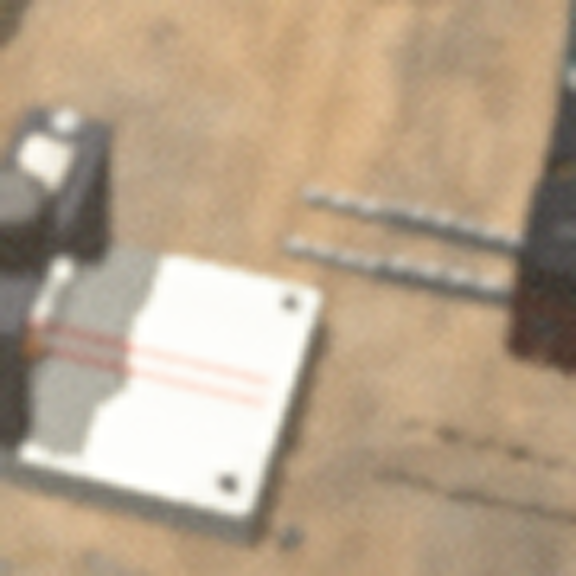

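Run:
```python
from h import *
p=np.load('gauge.npy')
def loc(X):
    c,n=np.cos(p[2]),np.sin(p[2]); d=X[:2]-p[:2]; return np.round([c*d[0]+n*d[1],-n*d[0]+c*d[1]],1)
s=snap('top')
f=lambda u,v,k,a,b:((u+.5)/k-.5+a,(v+.5)/k-.5+b)
for u,v in [(226,292),(309,298),(213,560),(288,560)]: print('top',loc(atz(s,f(u,v,9,190,197),94)))
for z,L in ((16,[(340,20),(322,270),(371,20),(355,275)]),): 
    for q in L: print('red',loc(atz(s,f(*q,9,190,197),z)))
s=snap('side')
for u,v in [(305,192),(285,242)]: print('side',loc(atz(s,f(u,v,6.4,283,234),92)))
for q in [(30,342),(268,403),(35,323),(268,380)]: print('red side',loc(atz(s,f(*q,6.4,283,234),16)))
print(loc(arm.read_state()['tcp_pos'][:2]))
```

```text
top [-49.9  10.5]
top [-50.2  -8.9]
top [-111.2    9.3]
top [-110.2   -8. ]
red [20.   3.8]
red [-42.4   4.1]
red [20.4 -4. ]
red [-43.2  -4.3]
side [-49.5  -9.9]
side [-49.    9.3]
red side [28.3  4.1]
red side [-45.5   4.2]
red side [29.4 -3.1]
red side [-43.3  -3.8]
[-149.9    0. ]
```

Run:
```python
from h import *
arm.movel(G(-150,0,38),speed=90); st('low')
print(arm.movel(G(-70,0,38),speed=60,guard=6)); arm.hold(.3); st('in')
for n in (6,6.5,7):
    arm.close(n); arm.hold(.4); st(n)
s=snap('side','side4.png'); u,v=proj(s,G(0,0,40)).astype(int)
cv2.imwrite('pics/side4c.png',cv2.resize(s['img'][v-40:v+40,u-50:u+50],(800,640)[0:2],interpolation=cv2.INTER_CUBIC)[:600]); print(u-50,v-40)
```

```text
low 13.49 [418.3 352.3  38.1] [3.141 0.    3.073] [ 0.7 -0.4  1.2] [ 0.02 -0.16 -0.03] 24.59
False
in 15.28 [497.8 346.8  38. ] [-3.142 -0.     3.073] [-0.7 -0.4 -1. ] [ 0.09 -0.14 -0.01] 24.07
6 15.97 [497.9 346.7  38. ] [-3.142  0.     3.073] [ 0.9 -0.7 -0.5] [ 0.07 -0.1   0.02] 22.98
6.5 16.6 [497.9 346.7  38. ] [-3.142 -0.     3.073] [-0.8 -0.8 -0.4] [ 0.03 -0.22 -0.01] 22.38
7 17.25 [497.9 346.7  38. ] [-3.142  0.     3.073] [ 1.1  0.3 -0.5] [ 0.06 -0.2   0.01] 22.24
251 240
```

View pics/side4c.png

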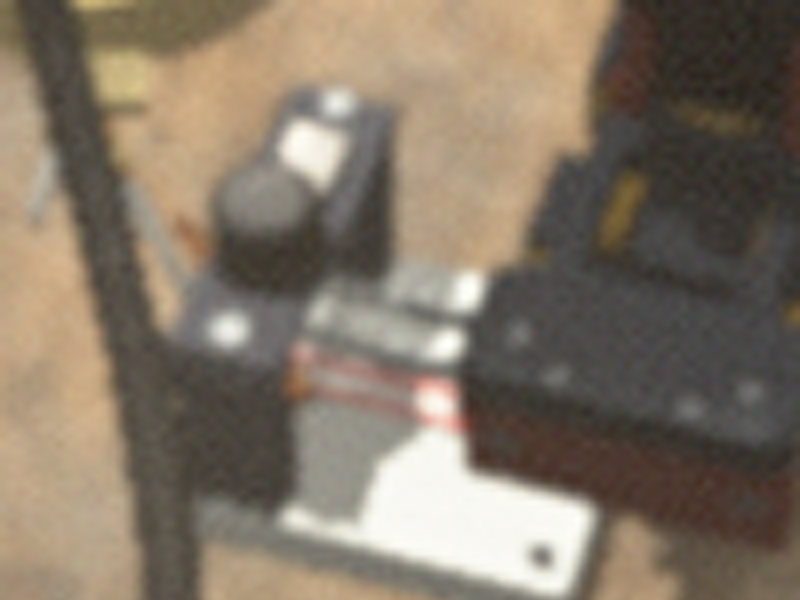

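```bash
cat >> h.py <<'E'
def gap(n=12):
    v=[]
    for _ in range(n): arm.hold(.05); v.append(arm.read_state()['finger_gap'])
    return round(np.mean(v),2),round(np.std(v),2)
E
python3 - <<'E'
from h import *
print(gap())
for n in (7.5,8):
    arm.close(n); arm.hold(.3); print(n,gap())
st('')
s=snap('side','side5.png')
cv2.imwrite('pics/side5c.png',cv2.resize(s['img'][260:310,280:325],(720,800),interpolation=cv2.INTER_CUBIC)[:600])
E
```

```text
(np.float64(22.13), np.float64(0.25))
7.5 (np.float64(21.59), np.float64(0.3))
8 (np.float64(21.0), np.float64(0.16))
 20.23 [497.9 346.7  38. ] [-3.142 -0.     3.073] [-0.1  0.6 -0.8] [ 0.01 -0.14 -0.01] 21.11
```

View pics/side5c.png

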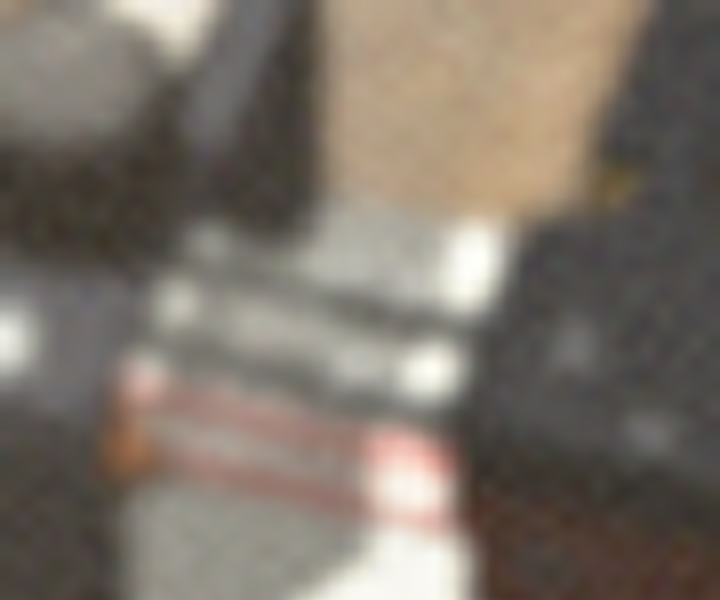

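```bash
cat > prof.py <<'E'
from h import *
import sys
s=snap('side')
Y=np.arange(-22,22.1,.5)
def prof(im,tcpx,z,xs):
    im=cv2.cvtColor(im,cv2.COLOR_BGR2GRAY).astype(np.float32); out=[]
    for x in xs:
        P=np.array([proj(s,G(tcpx+x,y,z)) for y in Y],np.float32)
        out.append(cv2.remap(im,P[:,:1].copy(),P[:,1:].copy(),cv2.INTER_CUBIC)[:,0])
    return np.mean(out,0)
if __name__=='__main__':
    for f,t,z in (('side3.png',-150,92),('side4.png',-70,40),('side5.png',-70,40)):
        p=prof(cv2.imread('pics/'+f),t,z,range(62,79,2)); p=p-p.mean()
        print(f); print(np.array2string(p[::2].astype(int),max_line_width=250))
    print(Y[::2])
E
python3 prof.py
```

```text
side3.png
[  8   8   8   9   9  11  13  17  20  19  14   2 -11 -26 -36 -39 -35 -26 -15  -6   1   6   9  10  12  14  17  20  21  18  10  -3 -18 -31 -37 -36 -27 -15  -4   5  12  15  18  19  20]
side4.png
[  6  11  16  20  23  24  26  27  28  29  28  25  20  11  -2 -19 -31 -35 -30 -17  -4   8  18  25  29  32  31  28  18   1 -16 -33 -43 -46 -42 -35 -29 -24 -19 -13  -7  -4  -6 -14 -21]
side5.png
[  6  11  16  20  22  24  25  26  28  29  30  31  30  26  16   0 -17 -33 -38 -34 -23  -7   7  19  26  25  20  10  -5 -22 -35 -40 -38 -29 -19 -12 -10 -12 -12 -10  -8  -6  -7 -13 -20]
[-22. -21. -20. -19. -18. -17. -16. -15. -14. -13. -12. -11. -10.  -9.
  -8.  -7.  -6.  -5.  -4.  -3.  -2.  -1.   0.   1.   2.   3.   4.   5.
   6.   7.   8.   9.  10.  11.  12.  13.  14.  15.  16.  17.  18.  19.
  20.  21.  22.]
```

Run:
```python
from h import *
for n in (8.4,8.8):
    arm.close(n); arm.hold(.2); print(n,gap(16))
st('')
snap('side','side6.png'); S=snap('top','top6.png')
import prof
p=prof.prof(cv2.imread('pics/side6.png'),-70,40,range(62,79,2)); print((p-p.mean()).astype(int)[::2])
Y=prof.Y
prof.s=S
for f,t,z in (('top3.png',-150,96),('top6.png',-70,44)):
  for xs in ((60,64,68),(72,75,78),(80,82,84),(90,93,96)):
    p=prof.prof(cv2.imread('pics/'+f),t,z,xs); print(f,xs); print(np.array2string((p-p.mean()).astype(int)[8:-8],max_line_width=300))
print(Y[8:-8])
u,v=proj(S,G(-10,0,40)).astype(int)
cv2.imwrite('pics/top6c.png',cv2.resize(S['img'][v-25:v+25,u-25:u+25],(600,600),interpolation=cv2.INTER_CUBIC))
```

```text
8.4 (np.float64(20.28), np.float64(0.18))
8.8 (np.float64(19.75), np.float64(0.24))
 22.86 [497.9 346.7  38. ] [-3.142 -0.     3.073] [-0.1  0.4 -0.8] [-0.   -0.13  0.  ] 19.46
[  7  12  17  22  25  26  27  28  29  29  28  28  28  27  22  12  -2 -19
 -31 -36 -32 -19  -3  10  18  20  14   0 -18 -33 -40 -38 -29 -18  -9  -6
  -6 -10 -12 -11  -8  -8  -9 -13 -19]
top3.png (60, 64, 68)
[ -2   1   7   7   0 -20 -47 -69 -82 -76 -56 -32 -18 -26 -46 -69 -76 -58 -22  16  43  52  42  24  10   3   4   7  10  12  12  13  13  13  14  14  14  14  14  14  14  14  14  14  14  14  14  17  21  18   3 -26 -57 -81 -79 -48   1  53  83  88  66  37  12   0   0   4   9  10  11  11  11  11  10]
top3.png (72, 75, 78)
[ -9 -10  -8  -4  -2  -4 -10 -17 -25 -33 -41 -56 -71 -75 -61 -20  25  71  95  83  52  12 -17 -26 -21 -10  -2   0   0   0   0   1   1   2   3   3   4   5   5   6   7   8   8   9   9  10   9   6   4   1  -2  -8 -18 -27 -31 -27 -12   8  26  39  38  27  12   0  -4  -4   0   2   3   3   3   3   3]
top3.png (80, 82, 84)
[  0   0   0  -1  -4  -7  -9 -10  -6  -2  -4 -18 -44 -67 -80 -66 -31  19  63  80  71 
[... 1608 characters left out ...]
5  27  28  29  29  29  31  32  31  34  34  35  35  33  33  32  29  29  28  29  29  28  28  27  25  27  27  30  32  34  38  42  47  52  54  51  44  35  24   8  -3 -12 -20 -30 -40 -48 -54 -60 -65 -70 -72 -73 -73 -72 -71 -70 -67 -65 -62 -60 -58 -57 -53 -52]
[-18.  -17.5 -17.  -16.5 -16.  -15.5 -15.  -14.5 -14.  -13.5 -13.  -12.5
 -12.  -11.5 -11.  -10.5 -10.   -9.5  -9.   -8.5  -8.   -7.5  -7.   -6.5
  -6.   -5.5  -5.   -4.5  -4.   -3.5  -3.   -2.5  -2.   -1.5  -1.   -0.5
   0.    0.5   1.    1.5   2.    2.5   3.    3.5   4.    4.5   5.    5.5
   6.    6.5   7.    7.5   8.    8.5   9.    9.5  10.   10.5  11.   11.5
  12.   12.5  13.   13.5  14.   14.5  15.   15.5  16.   16.5  17.   17.5
  18. ]
```

View pics/top6c.png

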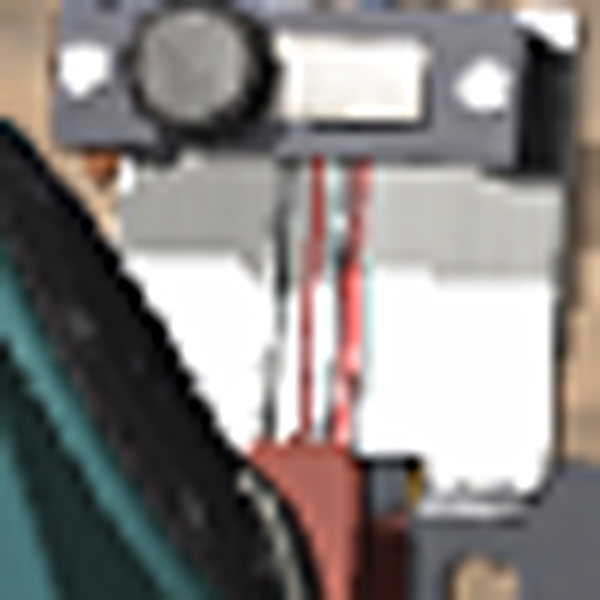

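Run:
```python
from h import *
import prof
from scipy.interpolate import CubicSpline
from scipy.signal import find_peaks
Y=prof.Y; yy=np.arange(-20,20,.05)
def mins(im,t,z,xs):
    p=CubicSpline(Y,prof.prof(im,t,z,xs))(yy); k,pr=find_peaks(-p,prominence=15); k=k[np.argsort(-pr['prominences'])[:2]]; k.sort(); return np.round(yy[k],2), np.round(np.diff(yy[k]),2)
fr=[snap('side')['img'].astype(float) for _ in range(6)]; now=np.mean(fr,0).astype(np.uint8)
for nm,im,t,z in (('3',cv2.imread('pics/side3.png'),-150,92),('5',cv2.imread('pics/side5.png'),-70,40),('6',now,-70,40)):
    for xs in ((58,60,62),(66,68,70),(74,76,78),(80,82),(86,88),(90,92),(94,96)): print(nm,xs,*mins(im,t,z,xs))
print(gap(20))
```

```text
3 (58, 60, 62) [-6.75 11.95] [18.7]
3 (66, 68, 70) [-7.15 12.2 ] [19.35]
3 (74, 76, 78) [-7.15 12.85] [20.]
3 (80, 82) [-6.05 13.  ] [19.05]
3 (86, 88) [-6.7 12.9] [19.6]
3 (90, 92) [-6.35 12.6 ] [18.95]
3 (94, 96) [-7.   12.25] [19.25]
5 (58, 60, 62) [-4.45  9.1 ] [13.55]
5 (66, 68, 70) [-3.65  9.95] [13.6]
5 (74, 76, 78) [-4.   8.4] [12.4]
5 (80, 82) [-4.55  8.4 ] [12.95]
5 (86, 88) [8.05] []
5 (90, 92) [-4.2   7.85] [12.05]
5 (94, 96) [6.9] []
6 (58, 60, 62) [-3.1   8.05] [11.15]
6 (66, 68, 70) [-2.9   8.55] [11.45]
6 (74, 76, 78) [-3.1   7.65] [10.75]
6 (80, 82) [-3.5   6.95] [10.45]
6 (86, 88) [7.1] []
6 (90, 92) [-2.65  6.45] [9.1]
6 (94, 96) [-3.95  5.8 ] [9.75]
(np.float64(19.84), np.float64(0.17))
```

Run:
```python
from h import *
for c,t in [('side','gauge'),('side','gold_tin'),('side','spirit_lamp'),('side','tape_roll'),('side','pickle_jar')]:
    if t=='gauge': s=snap('side')
    for d in viewer.look_for(c,t)[:1]: print(t,round(d['conf'],2),np.round(w(s,d['position'])))
print(gap(10)); st('end'); arm.job_done()
```

```text
spirit_lamp 0.82 [603. 130.  11.]
tape_roll 0.77 [688. 209.  22.]
pickle_jar 0.86 [704.  99.  65.]
(np.float64(19.75), np.float64(0.17))
end 25.16 [497.9 346.7  38. ] [-3.142 -0.     3.073] [-0.5  0.6 -0.9] [ 0.06 -0.15 -0.02] 19.67
the job is handed in; nothing more can be done
```

I lifted the tweezers off the rest by the blue pads and took the tips, about 17 mm apart, in under the bridge from the open front. There I squeezed in small steps to 8.8 N. I handed the job in at about 25 s of the 43 s allowed, still holding.

**Tip gap:** my best estimate is about 8 mm, give or take 1 mm. The finger opening averaged 19.75–19.84 mm with reading noise of about 0.2 mm, and it held steady. The checks did not all agree:
- **Finger opening:** it gives about 7.6 mm, or nearer 6.5 mm if the fingers press only on the edges of the pads.
- **Side-camera leg fit:** it gives about 7.9 mm near the tips, but up to about 9 mm further back along the legs.
- **Top view:** it gives about 7.9 mm, but it is coarse because part of the tips is hidden by the bridge.

**Alignment:** measured in front of the gauge, the tips' midpoint was within about 1 mm of the line between the red lines (top view +0.8 mm, side view −0.3 mm). From there I went straight in, at about 40 mm above the bench, so midway between the plate and the bridge.

**Contact and bystanders:** the wrist force showed no contact with the gauge. In the last picture the lamp, tape and jar were within about 4 mm of where they started, which is the network's own accuracy. The final network look did not report the gauge or the tin, so I have no last position for either. The arm's path stayed well clear of the tin.

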